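# Change over from the tile cabinet to the stamp cabinet

## Robot

A 6-joint arm with a two-finger parallel gripper is mounted at the origin on a cart in front of the work surface, level with it; the furniture and walls round the work are solid. World frame = base frame: x ahead of the robot, y to its left, z up, the work surface at z = 0. Lengths are in m, angles in rad, forces in N, time in s.
With the tool pointing down it reaches from about 0.3 to 0.775 m from the base axis. Payload 14.6 kg.
Tool frame: the origin (TCP) lies on the front face of the gripper's body, between the roots of the fingers; the fingertips stand 73 mm ahead of it and the grasp point (between the pads) lies 54 mm ahead of it; y points along the fingers, z is the direction in which the jaws open and shut, and the axes are right-handed (so a half turn about y gives the same grasp; the last joint's range is limited). The gripper opens to 85 mm and grips with 20 to 120 N. Pads are 22 mm wide; open, the fingers measure 114 mm over their backs; the gripper's body (76 mm by 85 mm) begins 54 mm behind the grasp point. The pads swing forward as they close: fully open they stand 13 mm farther back than shut.
Start: joints at [1.164, 0.3, 1.521, -0, 1.321, -0.067], TCP at [0.183, 0.519, 0.304] pointing down, gripper open.
Joint ranges: [-3.03, 3.03], [-0.79, 2.21], [0.23, 2.52], [-1.04, 4.18], [0, 3.07], [-2.55, 2.55]. Speed limits (rad/s): [2.22, 2.22, 2.57, 3.14, 3.14, 3.14].

## Interface

Orientations are given as a 3x3 rotation matrix whose columns are the frame's x, y, z axes.
In Python, from rig import env gives the robot as it stands. The module is installed in compiled form; this text tells all that it offers.
- The arm moves only by the shell command python3 -m crank 'ROWS' [FORCE]. ROWS is text: rows parted by semicolons, each of 7 numbers parted by spaces: the shift along the tool's x, y, z in units of 200 mm (1.0 is 200 mm), then the turn, a rotation vector about the tool's x, y, z in units of 60 degrees (1.0 is 60 degrees), then the closure, from 0 (fully open) to 1 (shut). A call has exactly 10 rows; each row is the pose to reach, as a shift and turn from the pose commanded when the call began, along the tool's axes at that moment; what a row does not reach only later rows make up. A row lasts 1/10 s, in which the tool goes at most 50 mm and 8.59 degrees, less where a joint would pass 70% of its speed; a pose out of reach is approached as far as the arm can. A call with a number of a shift or a turn outside -1 to 1 is refused whole. A call with a gripper value outside its range is refused whole. The fingers move at their own pace and stop on an object; FORCE is the grip in N (left out, the last holds). Time passes only in rows, so rows that repeat a pose let the fingers close, or fill a call up. It gives the time, the measured TCP pose, the force and the opening at its end, in the units of the state.
- env.sense(): the state, without advancing time (a new reading comes with each control period).
- env.read_camera(name): name is "scene" or "top" or "wrist"; returns the picture (480x640x3 uint8, red, green, blue); there is no depth.
- env.camera_model(name): a dict with "fx", "fy", "cx", "cy" (pixels), "R" (3x3) and "t" (3): a world point X has camera coordinates R X + t. Camera axes: x right, y down, z forward; pixel columns grow to the right and rows downward; lengths in m; the calibration is good to about 2 mm. A picture is of the moment at which its call begins: read the wrist's pose just before it. camera_model takes no time and is no camera call; for the wrist camera it gives the pose at the moment of the call.
- env.job_done(): hands the job in, once; it reports no verdict.
The state is a dict: "time_s": time; "joint_positions": joint angles; "joint_vel": joint speeds; "tau": joint torques, N m; "position": TCP position; "tcp_rot": TCP orientation; "ft_force": force on the tool from outside, world axes, zero at the start; "torque": the same for the moment, N m; "grip_width": finger opening in m.
Only numpy, scipy, OpenCV 4.12 (cv2) and the standard library are available. Lean on these libraries where they do the work, as an engineer would, in place of code of your own. Each camera call takes 0.05 s, during which the arm holds its last target.

## Task

We are done with the tiles and go on to stamping. Push the door of the yellow cabinet fully shut, past its roller catch so that it snaps home and stays, and pull the door of the red cabinet open through its catch, to about half of a right angle or more; let go of both doors.

Things in the scene. Friction and masses are not known exactly. Their poses are not given: they have to be found in the camera images.
- yellow_cabinet_handle (a point): on the yellow door's handle: a 12 mm steel rod bent like a J, running 42 mm out of the door, then up to a free end 170 mm over the table (pinch it from above). Point: on the upright rod's axis, 150 mm over the table. Axes turn with the door: z up, x square to the panel, into the cabinet when shut, y along the door to the hinge. Hinge line at x +56, y +118 mm; outer face at x +42
- red_cabinet_handle (a point): same point, axes and sizes on the red door. Two like grey cabinets, 160 wide, 100 deep, 180 mm high, are fixed side by side facing the robot; which is left varies. Each has a painted door 157 wide, 161 high, 14 mm thick, top edge 177 mm over the table, hinged at its left edge as the robot sees it. The rod leaves the door 98 mm over the table; the free edge is at y -39 mm
- yellow_cabinet_door (a joint): opening of the yellow door, rad: 0 shut, up to 1.6 as the free edge swings to the robot (clockwise from above). Starts ajar, 0.4 to 0.8; a slightly stiff hinge (0.04 N m) keeps it where it is left. It meets the sprung roller at about 0.11; some 10 N at the handle takes it past dead centre (about 0.045), from where the roller draws it to 0
- red_cabinet_door (a joint): opening of the red door, rad, same meaning. Starts at 0, held shut by its roller catch; a pull of about 8 N at the handle frees it within 0.1 rad, after which it moves easily and stays where it is left

How it is judged:
By the outcome, as a careful person would: the job done as asked, in the order asked, and still so for the second after the job is handed in, with the robot touching nothing.
It also fails if it takes over 48 s, if anything falls off the work surface, if the arm or the gripper's body presses on something with over 40 N, if the wrist force passes 120 N, or if a joint passes its speed limit or range.

## Working session

There is one attempt and no reset: what is moved stays moved. The work goes in short steps, Python scripts to look and compute and a shell command to move; the robot and the scene stay as the last step left them, time stands still between calls to the robot, and variables do not carry over. Pictures are saved under pics/ and viewed, and the job is handed in when it is done.

```bash
mkdir -p pics; ls
python3 - <<'E'
from rig import env
import cv2, numpy as np
s=env.sense()
for k,v in s.items(): print(k,np.round(v,3).tolist())
for n in ["scene","top","wrist"]:
    m=env.camera_model(n); print(n,{k:np.round(v,3).tolist() for k,v in m.items()})
    cv2.imwrite(f"pics/{n}0.png",env.read_camera(n)[:,:,::-1])
E
```

```text
pics
time_s 0.0
joint_positions [1.164, 0.3, 1.522, 0.0, 1.321, -0.067]
joint_vel [0.001, -0.001, 0.001, 0.0, -0.001, 0.0]
tau [0.0, -54.35, -36.181, 0.0, 0.004, 0.0]
position [0.183, 0.518, 0.303]
tcp_rot [[0.943, -0.0, 0.333], [-0.333, -0.001, 0.943], [-0.0, -1.0, -0.001]]
ft_force [0.469, -0.038, 0.222]
torque [0.012, 0.018, 0.008]
grip_width 0.085
scene {'fx': 444.121, 'fy': 444.121, 'cx': 322.06, 'cy': 238.363, 'R': [[0.759, -0.651, -0.001], [-0.482, -0.561, -0.673], [0.438, 0.511, -0.74]], 't': [-0.398, 0.337, 0.676]}
top {'fx': 616.329, 'fy': 616.329, 'cx': 323.313, 'cy': 240.968, 'R': [[-0.018, -1.0, -0.019], [-0.991, 0.02, -0.133], [0.133, 0.017, -0.991]], 't': [0.043, 0.56, 1.241]}
wrist {'fx': 388.218, 'fy': 388.218, 'cx': 317.883, 'cy': 235.94, 'R': [[0.334, 0.943, 0.0], [0.907, -0.322, 0.272], [0.256, -0.091, -0.962]], 't': [-0.551, -0.034, 0.378]}
```

View pics/scene0.png

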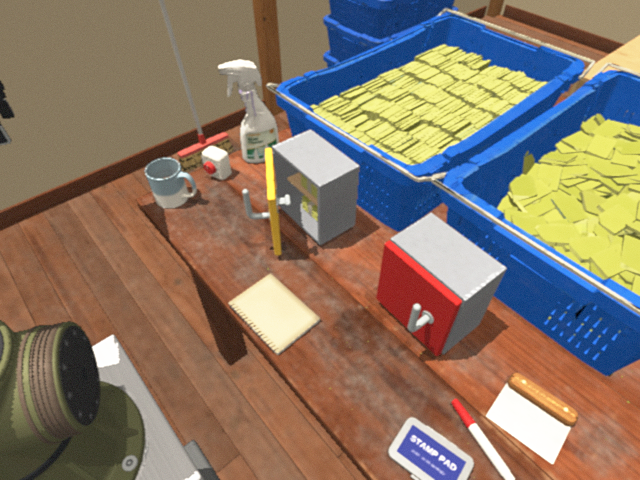

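View pics/top0.png

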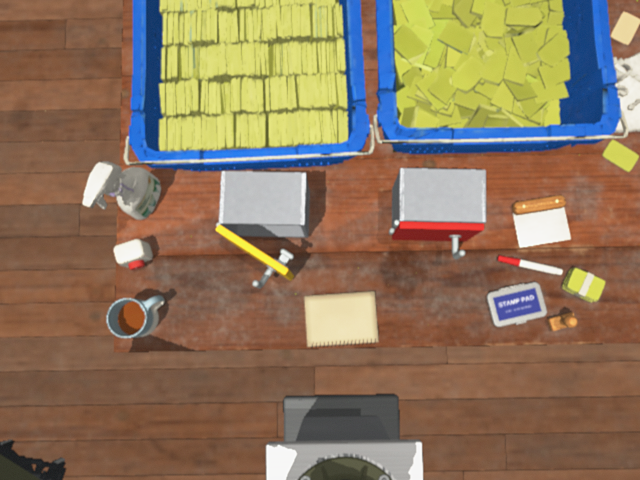

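View pics/wrist0.png

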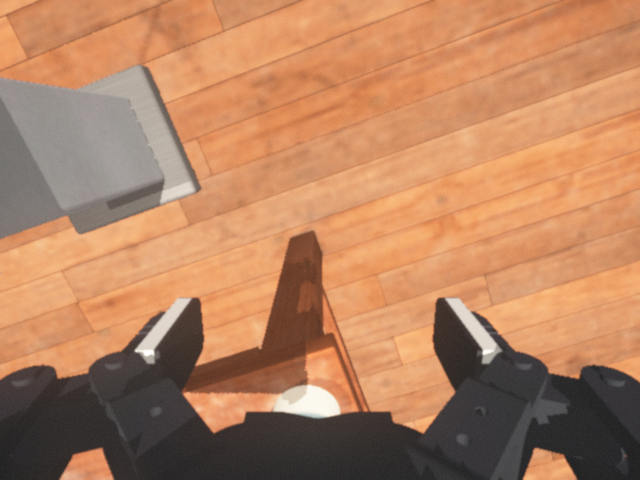

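```bash
cat > h.py <<'E'
from rig import env
import cv2, numpy as np
def crop(name,out,x0,y0,x1,y1,f):
    im=env.read_camera(name)[y0:y1,x0:x1,::-1]
    cv2.imwrite(out,cv2.resize(im,None,fx=f,fy=f,interpolation=cv2.INTER_CUBIC))
def ray(m,u,v):
    R=np.array(m["R"]);t=np.array(m["t"]);C=-R.T@t
    return C,R.T@np.array([(u-m["cx"])/m["fx"],(v-m["cy"])/m["fy"],1])
def plane(m,u,v,z):
    C,d=ray(m,u,v); return C+d*(z-C[2])/d[2]
def proj(m,X):
    p=np.array(m["R"])@X+np.array(m["t"]); return np.array([m["fx"]*p[0]/p[2]+m["cx"],m["fy"]*p[1]/p[2]+m["cy"]])
def tri(m1,p1,m2,p2):
    C1,d1=ray(m1,*p1);C2,d2=ray(m2,*p2)
    s=np.linalg.lstsq(np.c_[d1,-d2],C2-C1,rcond=None)[0]
    a,b=C1+s[0]*d1,C2+s[1]*d2
    return (a+b)/2,np.linalg.norm(a-b)
E
python3 - <<'E'
import cv2,numpy as np
t=cv2.imread("pics/top0.png");s=cv2.imread("pics/scene0.png")
a=cv2.resize(t[160:300,200:320],None,fx=4,fy=4,interpolation=cv2.INTER_CUBIC)
b=cv2.resize(t[160:280,390:500],None,fx=4,fy=4,interpolation=cv2.INTER_CUBIC)
cv2.imwrite("pics/t_y.png",a);cv2.imwrite("pics/t_r.png",b)
cv2.imwrite("pics/s_y.png",cv2.resize(s[120:270,220:370],None,fx=4,fy=4,interpolation=cv2.INTER_CUBIC))
cv2.imwrite("pics/s_r.png",cv2.resize(s[210:360,360:510],None,fx=4,fy=4,interpolation=cv2.INTER_CUBIC))
E
```

```text
(no output)
```

View pics/t_y.png

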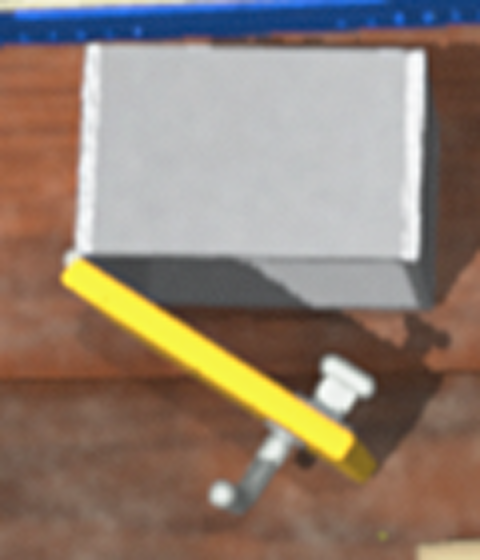

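View pics/t_r.png

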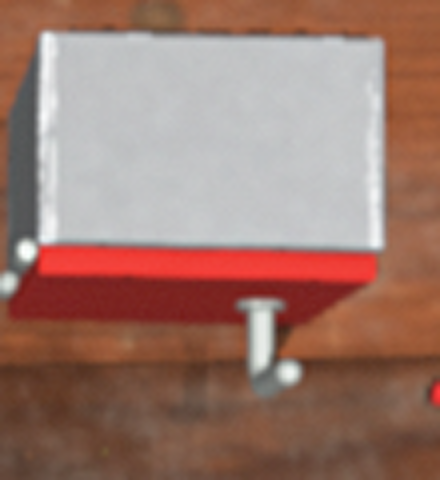

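View pics/s_y.png

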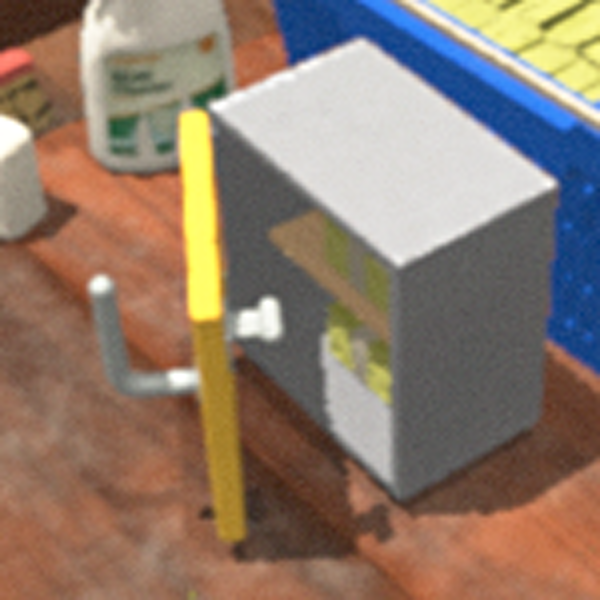

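View pics/s_r.png

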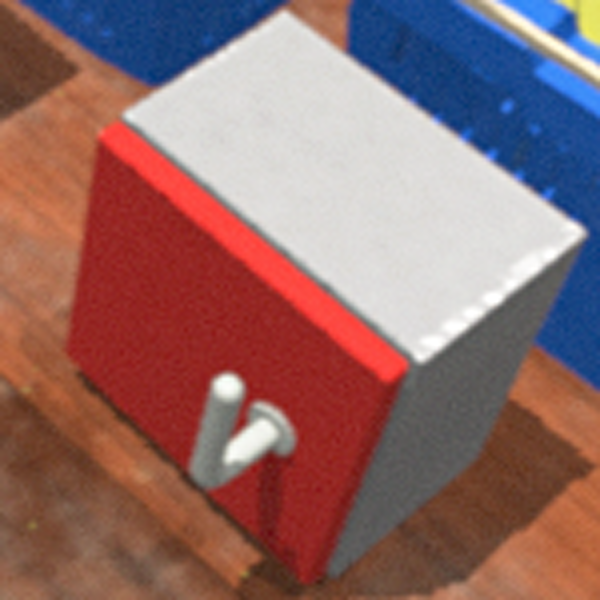

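Run:
```python
from h import *
T=env.camera_model("top");S=env.camera_model("scene")
for n,a,b in [("Y",(255.5,283.2),(245.5,191.2)),("R",(462.2,253),(417.5,306.3))]:
    print(n,tri(T,a,S,b),plane(T,*a,.167),plane(S,*b,.167))
def px(im,x,y): return (im[0]+x/4,im[1]+y/4)
y=(200,160);r=(390,160)
for n,o,p in [("Y hinge-in",y,(78,256)),("Y hinge-out",y,(62,278)),("Y free-in",y,(356,432)),("Y free-out",y,(343,461)),("R hinge-out",r,(38,273)),("R hinge-in",r,(40,248)),("R free-out",r,(377,281)),("R free-in",r,(379,254))]:
    print(n,plane(T,*px(o,*p),.177).round(4))
for n,o,p in [("Ycab FL",y,(78,256)),("Ycab FR",y,(418,258)),("Rcab FL",r,(38,245)),("Rcab FR",r,(384,248)),("Ycab BL",y,(90,42)),("Ycab BR",y,(424,50)),("Rcab BL",r,(42,33)),("Rcab BR",r,(384,38))]:
    print(n,plane(T,*px(o,*p),.18).round(4))
```

```text
Y (array([0.46787626, 0.15690499, 0.16630725]), np.float64(0.002278644897063575)) [0.46682047 0.15734516 0.167     ] [0.46851418 0.15566831 0.167     ]
R (array([ 0.51605812, -0.22659814,  0.16902237]), np.float64(0.0024994675110978043)) [ 0.51536264 -0.22612749  0.167     ] [ 0.51838058 -0.22665785  0.167     ]
Y hinge-in [0.5775 0.2228 0.177 ]
Y hinge-out [0.5673 0.2302 0.177 ]
Y free-in [0.4929 0.0943 0.177 ]
Y free-out [0.4797 0.1004 0.177 ]
R hinge-out [ 0.5626 -0.1109  0.177 ]
R hinge-in [ 0.5742 -0.1122  0.177 ]
R free-out [ 0.5556 -0.2665  0.177 ]
R free-in [ 0.5681 -0.2681  0.177 ]
Ycab FL [0.577  0.2222 0.18  ]
Ycab FR [0.5728 0.0645 0.18  ]
Rcab FL [ 0.5752 -0.111   0.18  ]
Rcab FR [ 0.5704 -0.2698  0.18  ]
Ycab BL [0.6786 0.2171 0.18  ]
Ycab BR [0.6712 0.0603 0.18  ]
Rcab BL [ 0.6753 -0.1163  0.18  ]
Rcab BR [ 0.6693 -0.275   0.18  ]
```

```bash
python3 -m crank '0.06 0 -0.04 0 0.06 0 0; 0.16 0 -0.1 0 0.15 0 0.1; 0.27 0 -0.17 0 0.24 0 0.2; 0.38 0 -0.24 0 0.34 0 0.3; 0.49 0 -0.31 0 0.44 0 0.4; 0.6 0 -0.38 0 0.54 0 0.5; 0.71 0 -0.45 0 0.64 0 0.6; 0.81 0 -0.52 0 0.73 0 0.6; 0.9 0 -0.57 0 0.81 0 0.6; 0.97 0 -0.614 0 0.87 0 0.6' 30
cat > w.py <<'E'
# work out remaining move: python3 w.py x y z phi(jaw dir)
import sys
from h import *
x,y,z,phi=map(float,sys.argv[1:5])
s=env.sense();R=np.array(s["tcp_rot"]);p=np.array(s["position"])
zt=np.array([np.cos(phi),np.sin(phi),0]);yt=np.array([0,0,-1.]);Rt=np.c_[np.cross(yt,zt),yt,zt]
rv=cv2.Rodrigues(R.T@Rt)[0].ravel()
print("t",s["time_s"],"p",p.round(4),"phi",np.arctan2(R[1,2],R[0,2]).round(3),"F",np.round(s["ft_force"],1),"w",round(s["grip_width"],4))
print("shift",(R.T@(np.array([x,y,z])-p)/.2).round(3),"turn",(rv/np.pi*3).round(3))
E
python3 w.py .4675 .157 .304 -.588
```

```text
time_s: 1.15
position: [0.3259, 0.3371, 0.3038]
tcp_rot: [[0.311, -0.0, 0.951], [-0.951, -0.0, 0.311], [0.0, -1.0, -0.0]]
ft_force: [-0.1, -0.4, -0.2]
grip_width: 0.034
t 1.15 p [0.3259 0.3371 0.3038] phi 0.316 F [-0.1 -0.4 -0.2] w 0.034
shift [ 1.076e+00 -1.000e-03  3.930e-01] turn [0.    0.863 0.   ]
```

```bash
python3 -m crank '0.07 0 0.03 0 0.06 0 0.6; 0.17 0 0.07 0 0.15 0 0.6; 0.28 0 0.11 0 0.24 0 0.6; 0.4 0 0.15 0 0.34 0 0.6; 0.52 0 0.2 0 0.44 0 0.6; 0.63 0 0.24 0 0.54 0 0.6; 0.74 0 0.28 0 0.64 0 0.6; 0.84 0 0.32 0 0.73 0 0.6; 0.93 0 0.36 0 0.81 0 0.6; 1 0 0.39 0 0.86 0 0.6'
python3 w.py .4675 .157 .304 -.588
python3 - <<'E'
from h import *
cv2.imwrite("pics/w1.png",env.read_camera("wrist")[:,:,::-1]);m=env.camera_model("wrist")
print(proj(m,np.array([.4675,.157,.17])))
E
```

```text
time_s: 2.15
position: [0.4628, 0.1719, 0.3037]
tcp_rot: [[-0.552, -0.0, 0.834], [-0.834, -0.0, -0.552], [0.0, -1.0, -0.0]]
ft_force: [-0.8, -0.0, 0.3]
grip_width: 0.0339
t 2.15 p [0.4628 0.1719 0.3037] phi -0.584 F [-0.8 -0.   0.3] w 0.0339
shift [ 0.049 -0.001  0.061] turn [0.    0.004 0.   ]
[338.80722982 273.02107287]
```

View pics/w1.png

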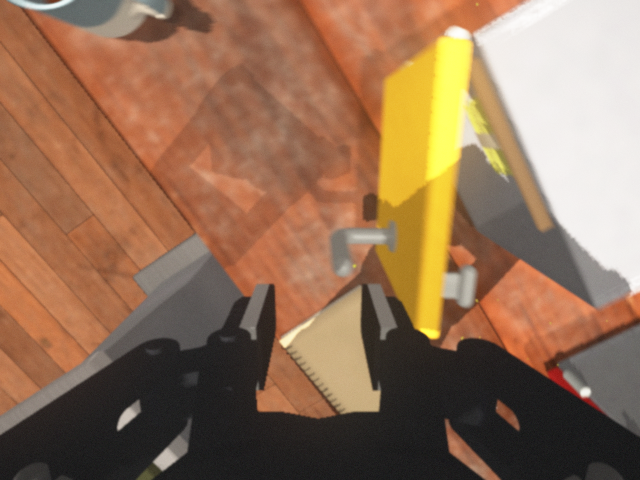

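Run:
```python
from h import *
m=env.camera_model("wrist")
h=plane(m,344.5,269,.169);print("handle",h)
im=cv2.imread("pics/w1.png");hsv=cv2.cvtColor(im,cv2.COLOR_BGR2HSV)
bright=cv2.inRange(hsv,(20,150,225),(35,255,255));bright[:,:380]=0;bright[:,480:]=0;bright[345:]=0
c=max(cv2.findContours(bright,0,1)[0],key=cv2.contourArea);print(cv2.contourArea(c),cv2.boundingRect(c))
P=np.array([plane(m,*q[0],.177)[:2] for q in c],np.float32)
r=cv2.minAreaRect(P);print(r,cv2.boxPoints(r))
```

```text
handle [0.4712995  0.15689621 0.169     ]
13459.5 (380, 37, 92, 302)
((0.5226818919181824, 0.16972608864307404), (0.15523944795131683, 0.03926054760813713), 55.06035232543945) [[0.46213603 0.11733939]
 [0.49432003 0.09485435]
 [0.58322775 0.22211277]
 [0.55104375 0.24459782]]
```

```bash
python3 -m crank '0.02 0.04 0.035 0 0.01 0 0.6; 0.044 0.1 0.069 0 0.015 0 0.6; 0.044 0.2 0.069 0 0.015 0 0.6; 0.044 0.3 0.069 0 0.015 0 0.6; 0.044 0.38 0.069 0 0.015 0 0.6; 0.044 0.43 0.069 0 0.015 0 0.6; 0.044 0.46 0.069 0 0.015 0 0.6; 0.044 0.46 0.069 0 0.015 0 0.6; 0.044 0.46 0.069 0 0.015 0 0.6; 0.044 0.46 0.069 0 0.015 0 0.6' 30
python3 - <<'E'
from h import *
cv2.imwrite("pics/w2.png",env.read_camera("wrist")[:,:,::-1])
E
```

```text
time_s: 3.2
position: [0.4692, 0.1579, 0.2125]
tcp_rot: [[-0.562, 0.001, 0.827], [-0.827, 0.0, -0.562], [-0.001, -1.0, 0.001]]
ft_force: [-1.2, 0.8, 1.2]
grip_width: 0.0342
```

View pics/w2.png

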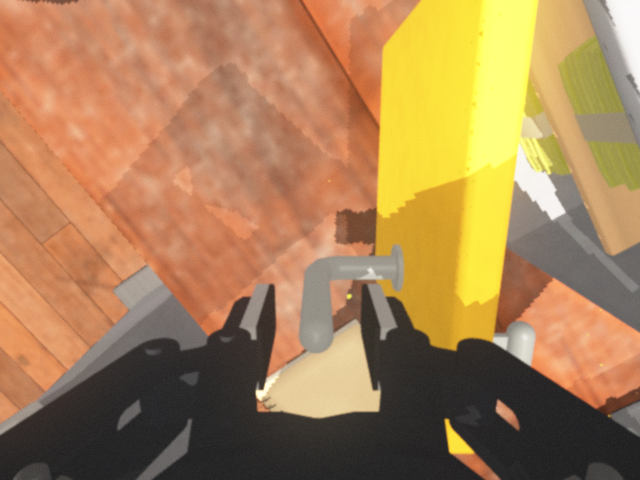

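```bash
python3 -m crank '0 0 0 0 0 0 0.8; 0 0 0 0 0 0 1; 0 0 0 0 0 0 1; 0 0 0 0 0 0 1; 0 0 0 0 0 0 1; 0 0 0 0 0 0 1; 0 0 0 0 0 0 1; 0 0 0 0 0 0 1; 0 0 0 0 0 0 1; 0 0 0 0 0 0 1' 30
cat > arc.py <<'E'
# arc.py hx hy phi_to n : plan rows about the hinge from the present tool pose, jaws phi from -> to
import sys
from h import *
hx,hy,dphi=map(float,sys.argv[1:4]);n=int(sys.argv[4])
s=env.sense();R=np.array(s["tcp_rot"]);p=np.array(s["position"])
h=np.array([hx,hy,p[2]])
print("t",s["time_s"],"p",p.round(4),"phi",np.arctan2(R[1,2],R[0,2]).round(3),"F",np.round(s["ft_force"],1),"w",round(s["grip_width"],4))
for k in range(1,n+1):
    a=dphi*k/n
    Q=cv2.Rodrigues(np.array([0,0,a]))[0]
    q=h+Q@(p-h); print(k,"shift",(R.T@(q-p)/.2).round(3),"turn_y",round(-a/np.pi*3,3),"tcp",q.round(4))
E
python3 arc.py .580 .223 .565 10
```

```text
time_s: 4.25
position: [0.469, 0.1578, 0.2122]
tcp_rot: [[-0.562, 0.0, 0.827], [-0.827, 0.0, -0.562], [-0.0, -1.0, 0.0]]
ft_force: [-2.6, -0.9, 5.4]
grip_width: 0.0107
t 4.25 p [0.469  0.1578 0.2122] phi -0.596 F [-2.6 -0.9  5.4] w 0.0107
1 shift [0.015 0.    0.033] turn_y -0.054 tcp [0.4729 0.1517 0.2122]
2 shift [0.027 0.    0.067] turn_y -0.108 tcp [0.4771 0.1457 0.2122]
3 shift [0.038 0.    0.102] turn_y -0.162 tcp [0.4816 0.1401 0.2122]
4 shift [0.047 0.    0.137] turn_y -0.216 tcp [0.4864 0.1346 0.2122]
5 shift [0.054 0.    0.173] turn_y -0.27 tcp [0.4916 0.1295 0.2122]
6 shift [0.059 0.    0.209] turn_y -0.324 tcp [0.497  0.1246 0.2122]
7 shift [0.062 0.    0.245] turn_y -0.378 tcp [0.5027 0.1201 0.2122]
8 shift [0.062 0.    0.282] turn_y -0.432 tcp [0.5086 0.1159 0.2122]
9 shift [0.061 0.    0.318] turn_y -0.486 tcp [0.5148 0.112  0.2122]
10 shift [0.058 0.    0.354] turn_y -0.54 tcp [0.5211 0.1085 0.2122]
```

```bash
python3 -m crank '0.008 0 0.017 0 -0.027 0 1; 0.015 0 0.033 0 -0.054 0 1; 0.027 0 0.067 0 -0.108 0 1; 0.038 0 0.102 0 -0.162 0 1; 0.047 0 0.137 0 -0.216 0 1; 0.054 0 0.173 0 -0.27 0 1; 0.059 0 0.209 0 -0.324 0 1; 0.061 0 0.235 0 -0.36 0 1; 0.062 0 0.26 0 -0.4 0 1; 0.062 0 0.265 0 -0.405 0 1' 30
python3 arc.py .580 .223 .2 5
python3 - <<'E'
from h import *
cv2.imwrite("pics/w3.png",env.read_camera("wrist")[:,:,::-1])
E
```

```text
time_s: 5.25
position: [0.5064, 0.1178, 0.2122]
tcp_rot: [[-0.171, 0.001, 0.985], [-0.985, 0.001, -0.171], [-0.001, -1.0, 0.001]]
ft_force: [1.0, 2.4, 4.9]
grip_width: 0.0108
t 5.25 p [0.5064 0.1178 0.2122] phi -0.172 F [1.  2.4 4.9] w 0.0108
1 shift [0.01  0.    0.023] turn_y -0.038 tcp [0.5107 0.1149 0.2122]
2 shift [0.02  0.    0.047] turn_y -0.076 tcp [0.5151 0.1123 0.2122]
3 shift [0.028 0.    0.072] turn_y -0.115 tcp [0.5195 0.1097 0.2122]
4 shift [0.036 0.    0.096] turn_y -0.153 tcp [0.5241 0.1074 0.2122]
5 shift [0.043 0.    0.121] turn_y -0.191 tcp [0.5288 0.1053 0.2122]
```

View pics/w3.png

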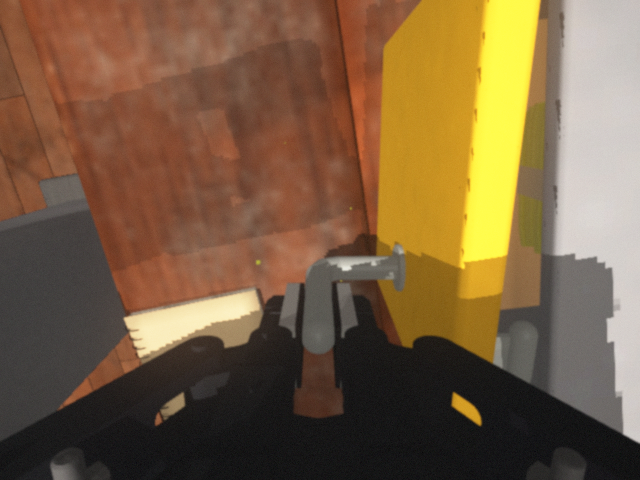

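```bash
python3 -m crank '0.005 0 0.012 0 -0.02 0 1; 0.01 0 0.023 0 -0.038 0 1; 0.015 0 0.035 0 -0.057 0 1; 0.02 0 0.047 0 -0.076 0 1; 0.024 0 0.06 0 -0.095 0 1; 0.028 0 0.072 0 -0.115 0 1; 0.03 0 0.078 0 -0.125 0 1; 0.031 0 0.082 0 -0.13 0 1; 0.031 0 0.082 0 -0.13 0 1; 0.031 0 0.082 0 -0.13 0 1' 30
python3 arc.py .580 .223 .1 4
python3 - <<'E'
from h import *
cv2.imwrite("pics/w4.png",env.read_camera("wrist")[:,:,::-1])
E
```

```text
time_s: 6.3
position: [0.5201, 0.1096, 0.2121]
tcp_rot: [[-0.036, -0.002, 0.999], [-0.999, 0.001, -0.036], [-0.001, -1.0, -0.002]]
ft_force: [-8.3, 5.7, 11.9]
grip_width: 0.0109
t 6.3 p [0.5201 0.1096 0.2121] phi -0.036 F [-8.3  5.7 11.9] w 0.0109
1 shift [ 0.007 -0.     0.015] turn_y -0.024 tcp [0.523  0.1081 0.2121]
2 shift [ 0.013 -0.     0.029] turn_y -0.048 tcp [0.5259 0.1067 0.2121]
3 shift [ 0.019 -0.     0.044] turn_y -0.072 tcp [0.5288 0.1054 0.2121]
4 shift [ 0.025 -0.     0.059] turn_y -0.095 tcp [0.5318 0.1041 0.2121]
```

View pics/w4.png

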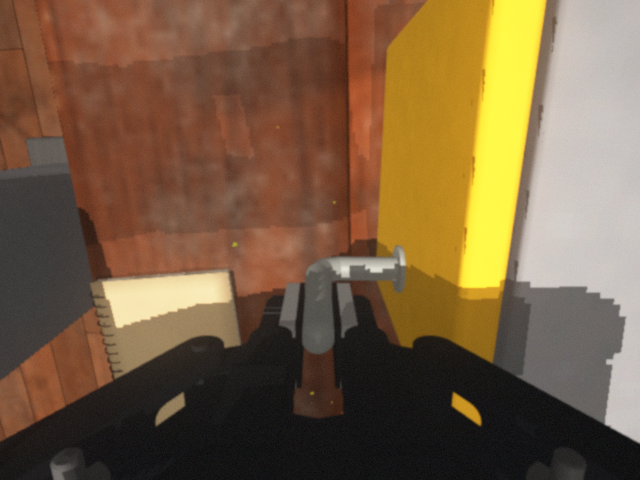

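```bash
python3 -m crank '0.004 0 0.008 0 -0.012 0 1; 0.007 0 0.015 0 -0.024 0 1; 0.01 0 0.022 0 -0.036 0 1; 0.013 0 0.029 0 -0.048 0 1; 0.015 0 0.034 0 -0.055 0 1; 0.015 0 0.034 0 -0.055 0 1; 0.015 0 0.034 0 -0.055 0 1; 0.015 0 0.034 0 -0.055 0 1; 0.015 0 0.034 0 -0.055 0 1; 0.015 0 0.034 0 -0.055 0 1' 30
python3 arc.py .580 .223 .1 4
python3 - <<'E'
from h import *
cv2.imwrite("pics/w5.png",env.read_camera("wrist")[:,:,::-1])
E
```

```text
time_s: 7.35
position: [0.5219, 0.1092, 0.2117]
tcp_rot: [[0.023, -0.018, 1.0], [-1.0, 0.005, 0.024], [-0.005, -1.0, -0.018]]
ft_force: [-64.5, 29.3, 39.6]
grip_width: 0.0107
t 7.35 p [0.5219 0.1092 0.2117] phi 0.024 F [-64.5  29.3  39.6] w 0.0107
1 shift [ 0.007 -0.     0.014] turn_y -0.024 tcp [0.5248 0.1077 0.2117]
2 shift [ 0.014 -0.001  0.028] turn_y -0.048 tcp [0.5277 0.1064 0.2117]
3 shift [ 0.021 -0.001  0.043] turn_y -0.072 tcp [0.5306 0.1051 0.2117]
4 shift [ 0.028 -0.001  0.058] turn_y -0.095 tcp [0.5336 0.1039 0.2117]
```

View pics/w5.png

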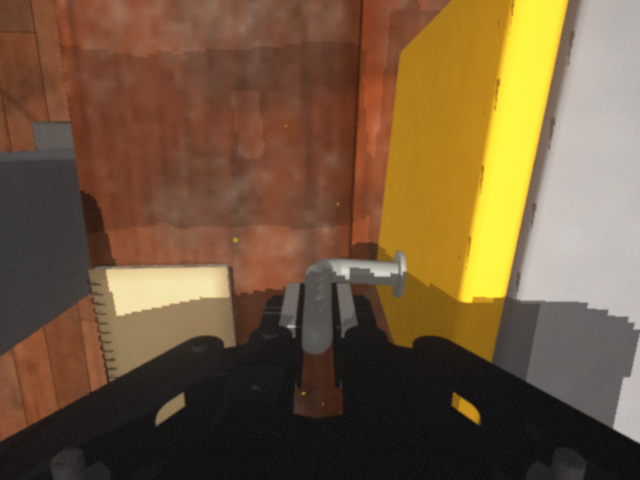

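```bash
python3 -m crank '-0.007 0 -0.015 0 0.027 0 1; -0.012 0 -0.026 0 0.05 0 1; -0.012 0 -0.026 0 0.05 0 0.9; -0.012 0 -0.026 0 0.05 0 0.7; -0.012 0 -0.026 0 0.05 0 0.6; -0.012 0 -0.026 0 0.05 0 0.6; -0.012 0 -0.026 0 0.05 0 0.6; -0.012 0 -0.026 0 0.05 0 0.6; -0.012 0 -0.026 0 0.05 0 0.6; -0.012 0 -0.026 0 0.05 0 0.6' 30
python3 - <<'E'
from h import *
cv2.imwrite("pics/w6.png",env.read_camera("wrist")[:,:,::-1])
E
```

```text
time_s: 8.4
position: [0.5224, 0.1079, 0.2119]
tcp_rot: [[-0.031, -0.0, 1.0], [-1.0, -0.0, -0.031], [0.0, -1.0, -0.0]]
ft_force: [0.0, 0.1, 1.6]
grip_width: 0.0343
```

View pics/w6.png

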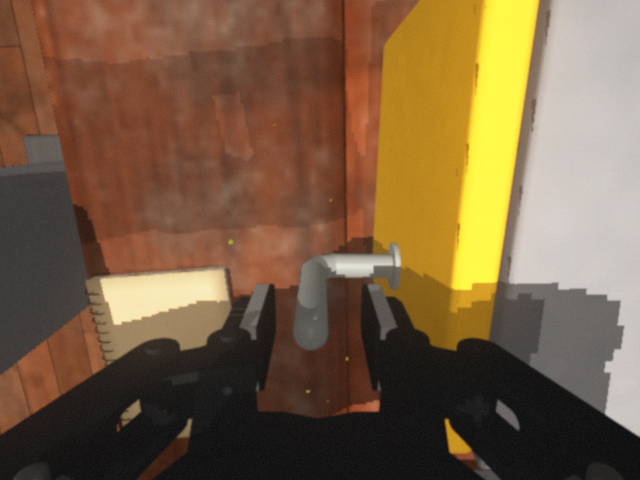

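```bash
python3 -m crank '0 -0.06 0 0 0 0 0.6; 0 -0.16 0 0 0 0 0.6; 0 -0.28 0 0 0 0 0.6; 0 -0.38 0 0 0 0 0.6; 0.05 -0.45 0 0 0 0 0.6; 0.15 -0.46 -0.01 0 0 0 0.6; 0.3 -0.46 -0.01 0 0 0 0.6; 0.45 -0.46 -0.02 0 0 0 0.6; 0.58 -0.46 -0.02 0 0 0 0.6; 0.65 -0.46 -0.02 0 0 0 0.6'
python3 - <<'E'
from h import *
t=env.read_camera("top")[:,:,::-1]; s=env.read_camera("scene")[:,:,::-1]
cv2.imwrite("pics/t7.png",cv2.resize(t[150:300,190:340],None,fx=4,fy=4,interpolation=cv2.INTER_CUBIC))
cv2.imwrite("pics/s7.png",cv2.resize(s[120:270,220:370],None,fx=4,fy=4,interpolation=cv2.INTER_CUBIC))
E
```

```text
time_s: 9.45
position: [0.514, -0.024, 0.3043]
tcp_rot: [[-0.032, 0.0, 0.999], [-0.999, -0.0, -0.032], [0.0, -1.0, 0.0]]
ft_force: [-0.4, 0.8, 0.1]
grip_width: 0.0343
```

View pics/t7.png

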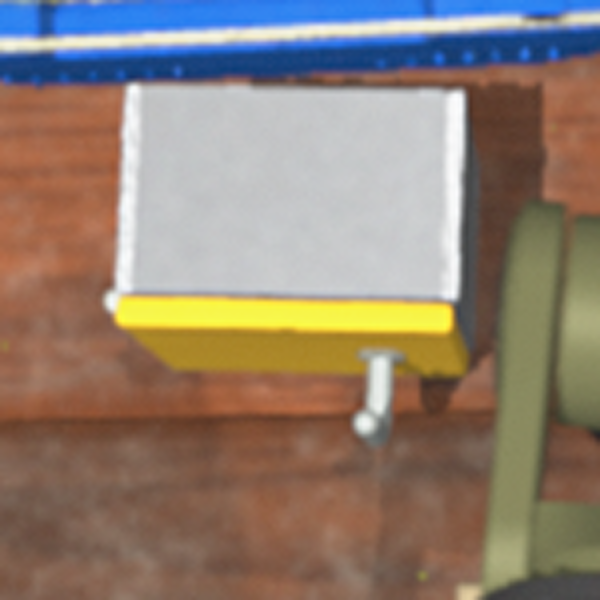

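View pics/s7.png

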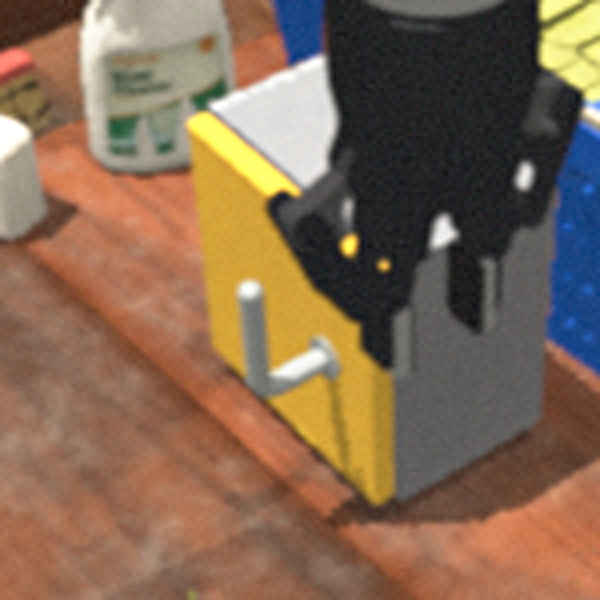

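```bash
python3 w.py .5175 -.2265 .304 -.035
```

```text
t 9.55 p [ 0.5142 -0.0233  0.3041] phi -0.033 F [0.2 0.9 0.8] w 0.0342
shift [1.015e+00 1.000e-03 5.000e-02] turn [0.    0.002 0.   ]
```

```bash
python3 -m crank '0.06 0 0 0 0 0 0.6; 0.18 0 0.01 0 0 0 0.6; 0.31 0 0.02 0 0 0 0.6; 0.44 0 0.03 0 0 0 0.6; 0.57 0 0.04 0 0 0 0.6; 0.7 0 0.05 0 0 0 0.6; 0.82 0 0.05 0 0 0 0.6; 0.92 0 0.05 0 0 0 0.6; 1 0 0.05 0 0 0 0.6; 1 0 0.05 0 0 0 0.6'
python3 w.py .5175 -.2265 .212 -.035
python3 - <<'E'
from h import *
cv2.imwrite("pics/w8.png",env.read_camera("wrist")[:,:,::-1]);m=env.camera_model("wrist")
print(proj(m,np.array([.5175,-.2265,.17])))
E
```

```text
time_s: 10.55
position: [0.5181, -0.2233, 0.3037]
tcp_rot: [[-0.032, -0.0, 0.999], [-0.999, -0.0, -0.032], [0.0, -1.0, -0.0]]
ft_force: [0.1, 0.7, -0.0]
grip_width: 0.0342
t 10.55 p [ 0.5181 -0.2233  0.3037] phi -0.032 F [ 0.1  0.7 -0. ] w 0.0342
shift [ 0.016  0.458 -0.002] turn [0.    0.003 0.   ]
[317.55062997 264.84834711]
```

View pics/w8.png

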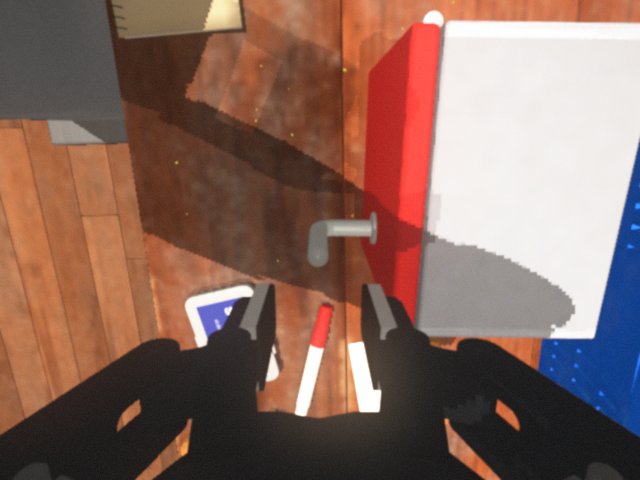

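```bash
python3 -m crank '0.008 0.06 0 0 0 0 0.6; 0.008 0.16 0 0 0 0 0.6; 0.008 0.28 0 0 0 0 0.6; 0.008 0.38 0 0 0 0 0.6; 0.008 0.44 0 0 0 0 0.6; 0.008 0.46 0 0 0 0 0.6; 0.008 0.46 0 0 0 0 0.6; 0.008 0.46 0 0 0 0 0.6; 0.008 0.46 0 0 0 0 0.6; 0.008 0.46 0 0 0 0 0.6' 40
python3 - <<'E'
from h import *
cv2.imwrite("pics/w9.png",env.read_camera("wrist")[:,:,::-1])
E
python3 -m crank '0 0 0 0 0 0 0.8; 0 0 0 0 0 0 1; 0 0 0 0 0 0 1; 0 0 0 0 0 0 1; 0 0 0 0 0 0 1; 0 0 0 0 0 0 1; 0 0 0 0 0 0 1; 0 0 0 0 0 0 1; 0 0 0 0 0 0 1; 0 0 0 0 0 0 1' 40
python3 arc.py .5776 -.1085 -.3 5
python3 arc.py .5776 -.1085 -.95 20
```

```text
time_s: 11.6
position: [0.5183, -0.2238, 0.2125]
tcp_rot: [[-0.031, 0.001, 1.0], [-1.0, -0.001, -0.031], [0.001, -1.0, 0.001]]
ft_force: [0.2, 0.9, -0.2]
grip_width: 0.0342
time_s: 12.65
position: [0.518, -0.2237, 0.2121]
tcp_rot: [[-0.031, -0.0, 1.0], [-1.0, -0.0, -0.031], [0.0, -1.0, -0.0]]
ft_force: [-5.0, 0.7, 5.1]
grip_width: 0.0104
t 12.65 p [ 0.518  -0.2237  0.2121] phi -0.031 F [-5.   0.7  5.1] w 0.0104
1 shift [-0.018  0.    -0.035] turn_y 0.057 tcp [ 0.5112 -0.2199  0.2121]
2 shift [-0.038  0.    -0.068] turn_y 0.115 tcp [ 0.5046 -0.2157  0.2121]
3 shift [-0.06  0.   -0.1 ] turn_y 0.172 tcp [ 0.4983 -0.2112  0.2121]
4 shift [-0.083  0.    -0.131] turn_y 0.229 tcp [ 0.4923 -0.2062  0.2121]
5 shift [-0.109  0.    -0.16 ] turn_y 0.286 tcp [ 0.4866 -0.2009  0.2121]
t 12.65 p [ 0.518  -0.2237  0.2121] phi -0.031 F [-5.   0.7  5.1] w 0.0104
1 shift [-0.014  0.    -0.027] turn_y 0.045 tcp [ 0.5126 -0.2207  0.2121]
2 shift [-0.029  0.    -0.054] turn_y 0.091 tcp [ 0.5073 -0.2175  0.2121]
3 shift [-0.046  0.    -0.08 ] turn_y 0.136 tcp [ 0.5022 -0.2141  0.2121]
4 shift [-0.063  0.  
[... 545 characters left out ...]
p [ 0.4684 -0.1786  0.2121]
12 shift [-0.244  0.    -0.271] turn_y 0.544 tcp [ 0.4652 -0.1733  0.2121]
13 shift [-0.27   0.    -0.287] turn_y 0.59 tcp [ 0.4623 -0.1679  0.2121]
14 shift [-0.298  0.    -0.301] turn_y 0.635 tcp [ 0.4596 -0.1624  0.2121]
15 shift [-0.325  0.    -0.314] turn_y 0.68 tcp [ 0.4572 -0.1567  0.2121]
16 shift [-0.354  0.    -0.326] turn_y 0.726 tcp [ 0.455  -0.1509  0.2121]
17 shift [-0.383  0.    -0.336] turn_y 0.771 tcp [ 0.4531 -0.1451  0.2121]
18 shift [-0.413  0.    -0.345] turn_y 0.816 tcp [ 0.4515 -0.1391  0.2121]
19 shift [-0.442  0.    -0.353] turn_y 0.862 tcp [ 0.4502 -0.1331  0.2121]
20 shift [-0.473  0.    -0.359] turn_y 0.907 tcp [ 0.4492 -0.127   0.2121]
```

View pics/w9.png

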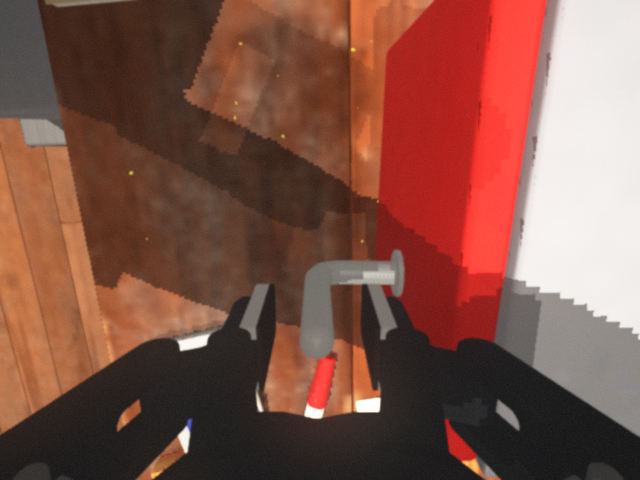

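Rod centred at about (317,340) between the pads, now pinched. Pull along the arc: first 0.475 rad.

```bash
python3 -m crank '-0.014 0 -0.027 0 0.045 0 1; -0.029 0 -0.054 0 0.091 0 1; -0.046 0 -0.08 0 0.136 0 1; -0.063 0 -0.105 0 0.181 0 1; -0.082 0 -0.13 0 0.227 0 1; -0.102 0 -0.153 0 0.272 0 1; -0.124 0 -0.176 0 0.318 0 1; -0.146 0 -0.197 0 0.363 0 1; -0.169 0 -0.217 0 0.408 0 1; -0.193 0 -0.237 0 0.454 0 1' 40
python3 arc.py .5776 -.1085 -.54 10
python3 - <<'E'
from h import *
cv2.imwrite("pics/w10.png",env.read_camera("wrist")[:,:,::-1])
E
```

```text
time_s: 13.65
position: [0.4725, -0.1832, 0.2122]
tcp_rot: [[-0.487, 0.002, 0.874], [-0.874, 0.0, -0.487], [-0.001, -1.0, 0.002]]
ft_force: [7.2, 4.7, 0.0]
grip_width: 0.0106
t 13.65 p [ 0.4725 -0.1832  0.2122] phi -0.508 F [7.2 4.7 0. ] w 0.0106
1 shift [-0.016 -0.    -0.031] turn_y 0.052 tcp [ 0.4686 -0.1774  0.2122]
2 shift [-0.033 -0.    -0.061] turn_y 0.103 tcp [ 0.465  -0.1714  0.2122]
3 shift [-0.052 -0.    -0.09 ] turn_y 0.155 tcp [ 0.4618 -0.1652  0.2122]
4 shift [-0.073 -0.    -0.118] turn_y 0.206 tcp [ 0.4589 -0.1589  0.2122]
5 shift [-0.095 -0.    -0.145] turn_y 0.258 tcp [ 0.4564 -0.1524  0.2122]
6 shift [-0.119 -0.    -0.171] turn_y 0.309 tcp [ 0.4542 -0.1458  0.2122]
7 shift [-0.144 -0.    -0.195] turn_y 0.361 tcp [ 0.4523 -0.1391  0.2122]
8 shift [-0.17  -0.    -0.218] turn_y 0.413 tcp [ 0.4509 -0.1323  0.2122]
9 shift [-0.197 -0.    -0.24 ] turn_y 0.464 tcp [ 0.4498 -0.1254  0.2122]
10 shift [-0.226 -0.    -0.26 ] turn_y 0.516 tcp [ 0.4491 -0.1185  0.2122]
```

View pics/w10.png

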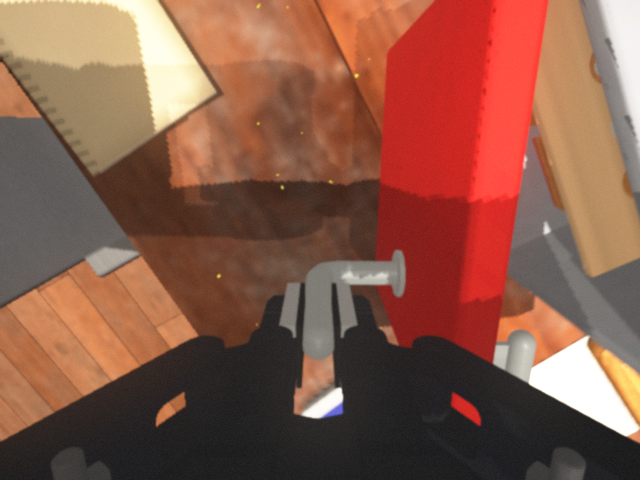

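```bash
python3 -m crank '-0.016 0 -0.031 0 0.052 0 1; -0.033 0 -0.061 0 0.103 0 1; -0.052 0 -0.09 0 0.155 0 1; -0.073 0 -0.118 0 0.206 0 1; -0.095 0 -0.145 0 0.258 0 1; -0.119 0 -0.171 0 0.309 0 1; -0.144 0 -0.195 0 0.361 0 1; -0.17 0 -0.218 0 0.413 0 1; -0.184 0 -0.23 0 0.44 0 1; -0.184 0 -0.23 0 0.44 0 1' 40
python3 -m crank '0 0 0 0 0 0 0.9; 0 0 0 0 0 0 0.75; 0 0 0 0 0 0 0.6; 0 0 0 0 0 0 0.6; 0 0 0 0 0 0 0.6; 0 0 0 0 0 0 0.6; 0 0 0 0 0 0 0.6; 0 0 0 0 0 0 0.6; 0 0 0 0 0 0 0.6; 0 0 0 0 0 0 0.6' 40
python3 - <<'E'
from h import *
cv2.imwrite("pics/w11.png",env.read_camera("wrist")[:,:,::-1])
E
```

```text
time_s: 14.7
position: [0.451, -0.1285, 0.2122]
tcp_rot: [[-0.824, 0.005, 0.567], [-0.567, -0.0, -0.824], [-0.004, -1.0, 0.003]]
ft_force: [16.4, 2.5, -6.6]
grip_width: 0.0106
time_s: 15.7
position: [0.4495, -0.1291, 0.2119]
tcp_rot: [[-0.823, -0.0, 0.568], [-0.568, -0.0, -0.823], [0.0, -1.0, -0.0]]
ft_force: [-0.5, -0.2, 0.2]
grip_width: 0.0341
```

View pics/w11.png

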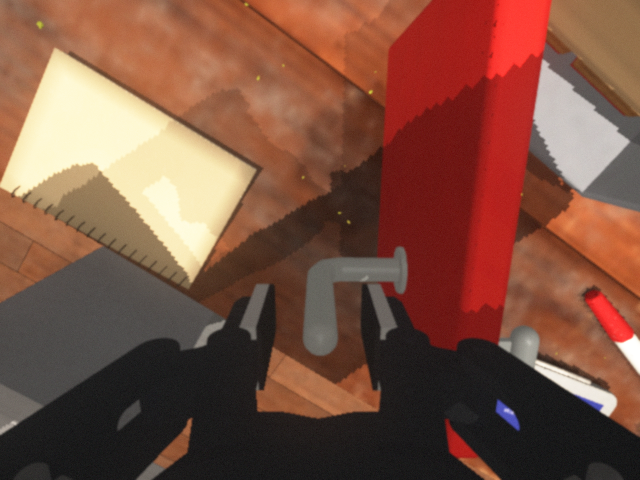

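Released, with the rod standing free between the pads at about (320,335). Lift straight up, then back toward the robot's side, clear of the door.

```bash
python3 -m crank '0 -0.06 0 0 0 0 0.6; 0 -0.16 0 0 0 0 0.6; 0 -0.28 0 0 0 0 0.6; 0 -0.4 0 0 0 0 0.6; 0 -0.5 0 0 0 0 0.6; -0.06 -0.55 -0.02 0 0 0 0.6; -0.14 -0.57 -0.04 0 0 0 0.6; -0.22 -0.57 -0.06 0 0 0 0.6; -0.26 -0.57 -0.07 0 0 0 0.6; -0.26 -0.57 -0.07 0 0 0 0.6'
python3 - <<'E'
from h import *
t=env.read_camera("top")[:,:,::-1]; s=env.read_camera("scene")[:,:,::-1]
cv2.imwrite("pics/t12.png",t);cv2.imwrite("pics/s12.png",s)
print(env.sense()["time_s"])
E
```

```text
time_s: 16.75
position: [0.4848, -0.0872, 0.3256]
tcp_rot: [[-0.822, -0.001, 0.569], [-0.569, 0.0, -0.822], [0.0, -1.0, -0.001]]
ft_force: [-0.8, 0.2, -0.7]
grip_width: 0.034
16.85
```

View pics/t12.png

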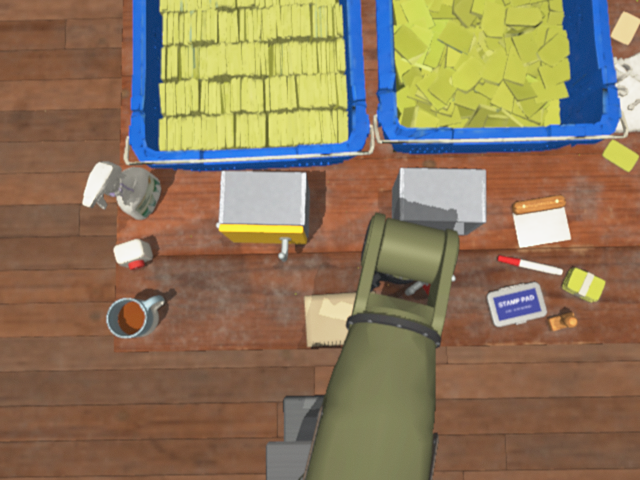

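View pics/s12.png

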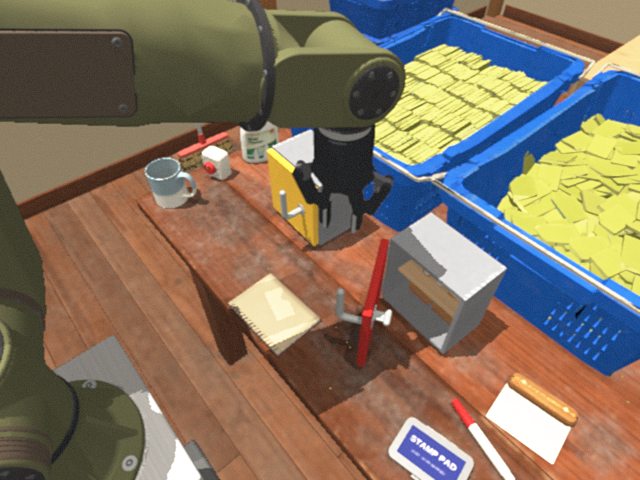

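```bash
python3 -m crank '-0.03 0 -0.04 0 0 0 0.6; -0.08 0 -0.12 0 0 0 0.6; -0.14 0 -0.21 0 0 0 0.6; -0.2 0 -0.31 0 0 0 0.6; -0.26 0 -0.41 0 0 0 0.6; -0.32 0 -0.5 0 0 0 0.6; -0.36 0 -0.57 0 0 0 0.6; -0.38 0 -0.6 0 0 0 0.6; -0.38 0 -0.6 0 0 0 0.6; -0.38 0 -0.6 0 0 0 0.6'
python3 - <<'E'
from h import *
t=env.read_camera("top")[:,:,::-1]; s=env.read_camera("scene")[:,:,::-1]
cv2.imwrite("pics/t13.png",cv2.resize(t[150:310,200:500],None,fx=2.6,fy=2.6,interpolation=cv2.INTER_CUBIC))
cv2.imwrite("pics/s13.png",s)
st=env.sense();print(st["time_s"],np.round(st["position"],3),np.round(st["ft_force"],1))
E
```

```text
time_s: 17.85
position: [0.4788, 0.0534, 0.3259]
tcp_rot: [[-0.823, -0.0, 0.568], [-0.568, -0.0, -0.823], [0.0, -1.0, 0.0]]
ft_force: [0.1, -0.3, 0.4]
grip_width: 0.0342
17.95 [0.479 0.053 0.326] [ 0.9  0.4 -0.1]
```

View pics/t13.png

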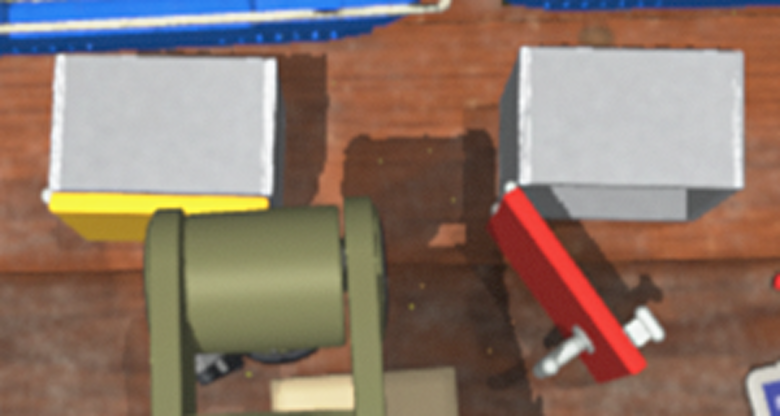

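View pics/s13.png

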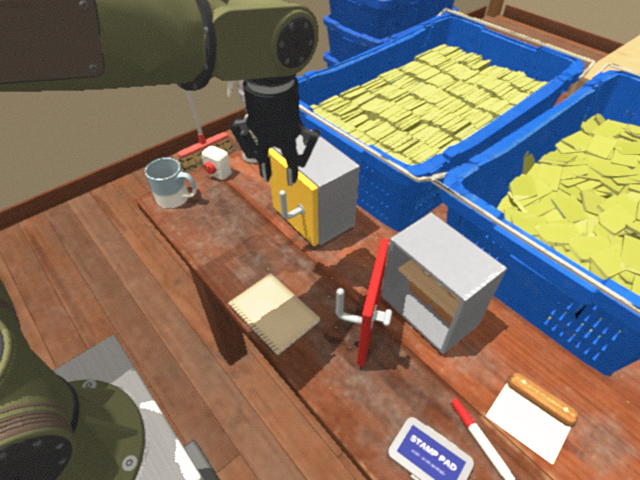

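```bash
python3 -c "
from rig import env
print(env.job_done())"
```

```text
the job is handed in; nothing more can be done
None
```

The yellow door is shut past its catch, the red door is open to about 54°, and the gripper has let go of both. I handed the job in at about 18 s of the 48 s allowed.

- **Yellow door:** I pinched the handle and swung the door through the roller onto its stop. The wrist force peaked at about 75–80 N there, mostly along x, against the 120 N limit. I then backed off and let go.
- **Yellow check:** The wrist, top and scene pictures after release show the door lying flush along the cabinet front.
- **Red door:** I pinched the handle and pulled the door open through its catch with only small forces, at most about 18 N between steps. I let go and lifted straight off.
- **Red check:** The top view puts the opening at about 0.94 rad, measured roughly from the pictures. The door stayed put in the pictures taken after I let go.
- **Final state:** At hand-in the gripper was well above everything, with under 1 N at the wrist. No check failed. The cameras disagreed by 2–4 mm on where the handles were, well inside the jaw clearance.

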